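# Fit the double lid to the craft box and lift its outer lid alone

### The arm

A 7-joint arm with a two-finger parallel gripper is mounted at the origin on the work surface. World frame = base frame: x ahead of the robot, y to its left, z up, the work surface at z = 0. Lengths are in m, angles in degrees, forces in N, time in s.
With the tool pointing down it reaches from about 0.4 to 0.925 m from the base axis. Payload 4.1 kg.
Tool frame: the origin (TCP) lies at the very end of the fingers, on their centre line; the grasp point (between the pads) lies 19 mm behind it (ctrl.pinch_z is the distance from the TCP to the grasp point, in m); z points along the fingers, y is the line along which they close (so a half turn about z gives the same grasp; the last joint's range is limited). The gripper opens to 85 mm and grips with 20 to 120 N. Pads are 22 mm wide; open, the fingers measure 114 mm over their backs; the gripper's body (76 mm by 85 mm) begins 54 mm behind the grasp point. The pads swing forward as they close: fully open they stand 13 mm farther back than shut.
Start: joints at [-77.407, 22.827, 2.584, 88.041, -1.071, 69.15, -2.905], TCP at [0.204, 0.617, 0.231] pointing down, gripper open.
Joint ranges: [-161.44, 161.44], [-28.35, 127.94], [-78.24, 83.42], [0, 140.83], [-78.03, 258.03], [13.02, 114.36], [-168.23, 168.23]. Speed limits (degrees/s): [147.25, 147.25, 180, 180, 180, 180, 180].

### API

Orientations are given as a 3x3 rotation matrix whose columns are the frame's x, y, z axes.
In Python, from plant import ctrl gives the robot as it stands.
- The arm moves only by the tool inch_along, called after ">>>" as a command line: name --pt "numbers of a row" for each row, then --argument value for the rest. Schema: {"type":"object","properties":{"motion":{"type":"array","items":{"type":"array","items":{"type":"number"},"minItems":5,"maxItems":5},"minItems":1,"maxItems":10},"grip_force":{"type":"number"},"only":{"type":"string"},"quiet":{"type":"boolean"},"lines":{"type":"string"}},"required":["motion"],"additionalProperties":false}. motion is a list of rows, 1 to 10 of them, each of 5 numbers: the opening from 0.0 (shut) to 1.0 (fully open), then dx, dy, dz in m, then a turn about the tool's z in degrees; each row shifts and turns the commanded pose from where the row before left it, along the tool's axes as they then stand; what a row does not reach is not made up. A row lasts 1/8 s, in which the tool goes at most 0.0625 m and 10.7 degrees, less where a joint would pass 70% of its speed; a pose out of reach is approached as far as the arm can. The fingers move at their own pace and stop on an object; grip_force is the grip in N (left out, the last holds). Time passes only in rows, so rows that do not move let the fingers close. The tool returns the time, the measured TCP pose, the force, the opening and the grip force at its end. only (a regular expression) keeps the lines of the reply that match it, lines (a string "A,B") keeps lines A to B, and quiet returns only ok. Input that does not fit is refused with a message, and nothing moves.
- ctrl.sense(): the state, without advancing time (a new reading comes with each control period).
- ctrl.read_camera(name): name is "scene" or "top" or "wrist"; returns (picture, depth): 400x640x3 uint8, red, green, blue; 400x640 float32, m along the optical axis (not along the pixel's ray), 0 where there is no reading.
- ctrl.camera_model(name): a dict with "fx", "fy", "cx", "cy" (pixels), "pose" (4x4, takes a point from camera to world coordinates); the wrist camera has in their place "tool_from_camera" (4x4, takes a point from camera to tool coordinates, whose origin is the TCP and whose axes are the flange's). Camera axes: x right, y down, z forward; pixel columns grow to the right and rows downward; lengths in m; the calibration is good to about 2 mm. A picture is of the moment at which its call begins: read the wrist's pose just before it. camera_model takes no time and is no camera call.
- ctrl.sign_off(): hands the job in; it is judged then, once.
The state is a dict: "t": time; "qpos": joint angles; "qvel": joint speeds; "joint_efforts": joint torques, N m; "position": TCP position; "orientation": TCP orientation; "contact_force": force on the tool from outside, world axes, zero at the start; "moment": the same for the moment, N m; "width": opening from 0.0 (shut) to 1.0 (fully open); "grasp_force": force on a finger pad.
Only numpy, scipy, OpenCV 4.12 (cv2) and the standard library are available. Lean on these libraries where they do the work, as an engineer would, in place of code of your own. Each camera call takes 0.05 s, during which the arm holds its last target. There are 200 camera calls.

### The job

Pick up the nested pair of lids by the orange handle and lower it, both together, into the mouth of the mint-green craft box without dropping it, turn the handle clockwise until it stops so that the inner lid is locked, and let go. Then take the outer lid by its round collar, lift it alone straight up until it is completely clear of the orange handle, and finish while still holding it there level in the gripper above the box, leaving the inner lid locked and undisturbed. Leave the other things on the table as they are.

Things in the scene. Friction and masses are not known exactly. Their poses are not given: they have to be found in the camera images.
- craft_box: mint-green craft box fixed to the table, 140 x 140 mm, chrome latch on its -x face; origin under its centre, z up. On top a turret (132 mm across, top 70 mm up) with a central round mouth of 90 mm. Two notches in the mouth's rim, at its +x and -x, about 19 mm wide, reach out to 58 mm from the axis. A flat ledge 56 mm up stops the lid. Same after a half turn but for the latch
- mouth (a point): centre of the craft box's mouth at the top of its rim, 70 mm up. Under the 6.5 mm thick rim runs a bayonet groove: a lid resting on the ledge, lugs in the notches, turns clockwise (from above) under the rim to a stop at about 1.1 rad, where the rim has two red marks; a stop bars the other way. Beyond about 0.5 rad it cannot lift out
- inner_lid: loose inner lid, about 140 g: white disc 84 mm across, 18 mm thick, origin under its centre, z up. Two orange lugs (12 mm wide, 5 mm thick, level with the underside) reach out along its +x and -x to 54 mm from the axis. Same after a half turn. Starts flat on the table, outer lid on it. Seated, its origin is 56 mm above the box's; locked, it has 2.5 mm vertical play
- handle (a point): top centre of the inner lid's orange handle, 82 mm above the lid's origin. The handle is an upright bar, 28 mm long along the lid's x (in line with the lugs), 14 mm thick along its y, from 28 to 82 mm height, on a round boss 32 mm across (18 to 28 mm height); rigidly part of the inner lid
- outer_lid: loose outer lid, about 100 g: mint-green disc 96 mm across, 6 mm thick, origin at the centre of its underside, z up, with a 37 mm central hole through which the inner lid's boss and handle stand with about 3 mm play. Nested, it lies loose on the white disc, its origin 18 mm above the inner lid's, and turns freely. It must rise 64 mm to clear the handle
- collar (a point): centre of the top of the outer lid's round upright grip collar, 28 mm above that lid's origin; collar 54 mm outside, 42 mm inside diameter, 22 mm high, standing on the disc
- tumbler: clear glass tumbler of pens, 72 mm across, 95 mm high (pens to 160), origin under its centre
- tape_clear: amber tape roll lying flat, 96 mm across, 18 mm high, origin under its centre
- tape_red: red tape roll lying flat, 80 mm across, 24 mm high, origin under its centre
- dispenser: black tape dispenser, 62 x 150 x 83 mm, origin under its centre
- staple_remover: chrome staple remover, 55 x 16 x 32 mm, origin under its centre
- glue: white glue bottle with orange cap, 38 mm across, 100 mm high, origin under its centre
- bobbin: blue plastic bobbin standing on end, 44 mm across, 38 mm high, origin under its centre
Not all that is in view belongs to the job. What is shaped like the inner_lid but blue or yellow is not meant.

How it is judged:
By the outcome, as a careful person would: the job done as asked, in the order asked, and still so for the second after the job is handed in, while the arm keeps its last pose, push and grip.
It also fails if it takes over 54 s, if anything falls off the work surface, if the arm or the gripper's body presses on something with over 40 N, if the wrist force passes 120 N, or if a joint passes its speed limit or range.

## Working session

There is one attempt and no reset: what is moved stays moved. The work goes in short steps, Python scripts to look and compute and a tool call to move; the robot and the scene stay as the last step left them, time stands still between calls to the robot, and variables do not carry over. Pictures are saved under pics/ and viewed, at most 10 in all, crops included, and the job is handed in when it is done.

```bash
ls; mkdir -p pics; cat > h.py <<'E'
import numpy as np, cv2
from plant import ctrl
def cam(n):
    s=ctrl.sense(); p,d=ctrl.read_camera(n); m=ctrl.camera_model(n)
    if n=="wrist":
        T=np.eye(4);T[:3,:3]=s["orientation"];T[:3,3]=s["position"];P=T@m["tool_from_camera"]
    else: P=m["pose"]
    return p,d,m,np.array(P)
def cloud(d,m,P):
    v,u=np.mgrid[:d.shape[0],:d.shape[1]]
    c=np.stack([(u-m["cx"])/m["fx"]*d,(v-m["cy"])/m["fy"]*d,d,np.ones_like(d)],-1)
    return (c@P.T)[...,:3]
def save(n,p): cv2.imwrite("pics/"+n+".png",cv2.cvtColor(p,cv2.COLOR_RGB2BGR))
E
python3 - <<'E'
from h import *
a=cam("scene");b=cam("top")
save("both1",np.vstack([a[0],b[0]])[:, :][::1])
im=np.vstack([a[0],b[0]]); save("both",cv2.resize(im,(480,600)))
save("top",b[0])
np.savez("v0.npz",sp=a[0],sd=a[1],sP=a[3],tp=b[0],td=b[1],tP=b[3])
print(ctrl.sense()); print(a[3],b[3])
E
```

```text
pics
{'t': 0.1, 'qpos': array([-77.40767228,  22.8686134 ,   2.58155591,  88.10742683,
        -1.0729097 ,  69.15187121,  -2.9049211 ]), 'qvel': array([ 0.00806633,  0.01051064,  0.06478541, -0.13586626,  0.04872134,
        0.05138595,  0.04650787]), 'joint_efforts': array([ 3.38427111e-03, -4.76262689e+01,  1.37035456e+00, -2.54949260e+01,
        1.20160685e-02,  5.04277690e-03,  7.59050295e-06]), 'position': array([0.20351191, 0.61670342, 0.2303536 ]), 'orientation': array([[-9.49645419e-01,  3.13326289e-01, -4.62688357e-04],
       [ 3.13326612e-01,  9.49643813e-01, -1.75030605e-03],
       [-1.09027765e-04, -1.80714270e-03, -9.99998361e-01]]), 'contact_force': array([-0.80538876, -0.36885512, -0.60371189]), 'moment': array([-0.00689847, -0.01419889,  0.00120167]), 'grasp_force': 0.0, 'width': 1.0017289509427445}
[[-0.56263337  0.49303469 -0.66359663  1.5836817 ]
 [ 0.82664264  0.32554052 -0.4590047   0.70664873]
 [-0.01027764 -0.80680863 -0.59072346  0.97383237]
 [ 0.          0.          0.          1.        ]] [[ 0.02567543 -0.97623781  0.21517552  0.34470821]
 [-0.99966668 -0.02565546  0.00288624  0.01552243]
 [ 0.00270277 -0.21517791 -0.97657113  1.19767174]
 [ 0.          0.          0.          1.        ]]
```

View pics/top.png

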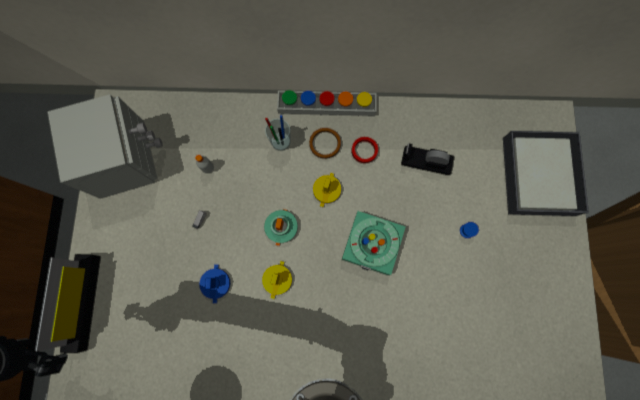

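The top view shows these lid-like things: the nested pair at (281,227), orange handle with a mint disc. The others are yellow lids at (327,188) and (277,279) and a blue lid at (214,283). Only (281,227) fits, because it has the orange handle and the mint outer lid. The mint box is at (374,243). I'll confirm with an enlarged crop and measure.

```bash
python3 - <<'E'
from h import *
z=np.load("v0.npz")
ms={k:ctrl.camera_model(n) for k,n in (("s","scene"),("t","top"))}
t=z["tp"];s=z["sp"]
for k in "st":
    p=z[k+"p"];C=cloud(z[k+"d"],ms[k],z[k+"P"])
    h=cv2.cvtColor(p,cv2.COLOR_RGB2HSV)
    ok=z[k+"d"]>0
    mint=cv2.inRange(h,(65,60,50),(90,200,255))>0
    org=cv2.inRange(h,(3,150,90),(18,255,255))>0
    for nm,m in (("mint",mint),("org",org)):
        n,l,st,c=cv2.connectedComponentsWithStats((m&ok).astype(np.uint8))
        for i in range(1,n):
            if st[i,4]>12:
                q=C[l==i]; zt=q[:,2].max()
                print(k,nm,st[i].tolist(),"med",np.median(q,0).round(3),"min",q.min(0).round(3),"max",q.max(0).round(3))
a=cv2.resize(t[195:285,230:420],(760,360),interpolation=cv2.INTER_CUBIC)
save("crop",a); save("scene",s)
E
```

```text
s org [269, 245, 5, 14, 21] med [1.308 0.452 0.632] min [1.307 0.45  0.625] max [1.309 0.456 0.644]
s org [294, 245, 6, 15, 18] med [1.308 0.488 0.651] min [1.307 0.483 0.639] max [1.309 0.49  0.659]
t mint [292, 91, 5, 13, 14] med [0.91  0.11  0.056] min [0.891 0.108 0.049] max [0.926 0.121 0.061]
t mint [264, 210, 34, 33, 710] med [0.52  0.137 0.024] min [ 0.479  0.092 -0.007] max [0.577 0.187 0.049]
t mint [342, 211, 64, 64, 2319] med [ 0.48  -0.125  0.057] min [ 0.395 -0.222 -0.006] max [ 0.576 -0.036  0.077]
t org [338, 91, 15, 15, 172] med [ 0.909 -0.038  0.056] min [ 0.886 -0.09  -0.685] max [ 1.313 -0.017  0.062]
t org [195, 155, 7, 7, 34] med [0.699 0.368 0.098] min [0.688 0.36  0.096] max [0.706 0.378 0.104]
t org [275, 218, 7, 11, 51] med [0.524 0.14  0.081] min [0.51  0.133 0.024] max [0.545 0.155 0.087]
t org [378, 239, 7, 6, 34] med [ 0.487 -0.147  0.028] min [ 0.479 -0.159  0.004] max [ 0.497 -0.139  0.034]
t org [371, 247, 7, 6, 13] med [ 0.466 -0.13   0.028] min [ 0.457 -0.136  0.015] max [ 0.471 -0.12   0.031]
t org [604, 298, 9, 11, 28] med [ 0.332 -1.065 -0.416] min [ 0.312 -1.079 -0.423] max [ 0.348 -1.056 -0.409]
t org [613, 316, 6, 7, 17] med [ 0.272 -1.089 -0.416] min [ 0.261 -1.1   -0.422] max [ 0.283 -1.081 -0.408]
t org [631, 347, 9, 6, 13] med [ 0.167 -1.146 -0.418] min [ 0.157 -1.161 -0.422] max [ 0.173 -1.136 -0.413]
```

View pics/crop.png

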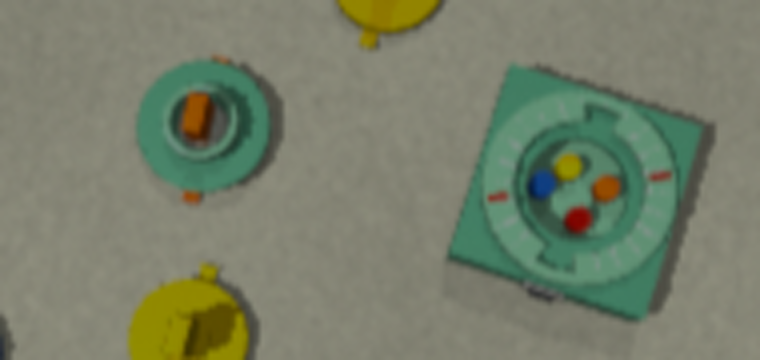

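View pics/scene.png

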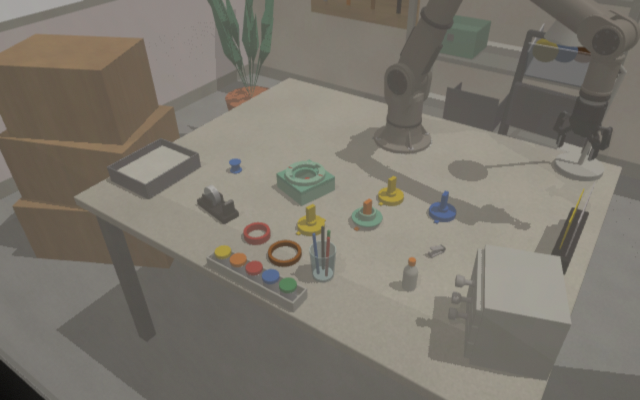

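The crop confirms it. The orange handle stands inside a mint collar at crop (197,112), with orange lugs at (222,60) and (191,197). The box shows notches at (602,112) and (556,255), red marks at (498,197) and (660,176), and the latch at (543,293). The scene view shows the pair at (367,213) and the box at (305,180).

```bash
cat >> h.py <<'E'
def go(target,yaw=None):
    """print dxyz in tool axes to bring TCP to target"""
    s=ctrl.sense();R=np.array(s["orientation"]);d=np.array(target)-s["position"]
    print("tool delta",(R.T@d).round(4),"dist",np.linalg.norm(d).round(3),"tool y yaw",np.degrees(np.arctan2(R[1,1],R[0,1])).round(2),"q7",s["qpos"][6].round(1),"t",s["t"])
E
python3 - <<'E'
from h import *
m=ctrl.camera_model("wrist");print(m,ctrl.pinch_z)
go([.52,.137,.23])
E
```

```text
{'fx': 358.00198046328325, 'fy': 358.00198046328325, 'cx': 320.8462951888039, 'cy': 195.63372244798882, 'tool_from_camera': array([[-5.40831585e-04, -9.53030999e-01, -3.02872289e-01,
         7.61529235e-02],
       [ 9.99999808e-01, -4.23792946e-04, -4.52149873e-04,
        -2.00995754e-03],
       [ 3.02557706e-04, -3.02872475e-01,  9.53031045e-01,
        -1.41731610e-01],
       [ 0.00000000e+00,  0.00000000e+00,  0.00000000e+00,
         1.00000000e+00]])} 0.0187
tool delta [-0.4509 -0.3564  0.001 ] dist 0.575 tool y yaw 71.74 q7 -2.9 t 0.1
```

>>> inch_along --pt "1 -0.045 -0.0356 0 0" --pt "1 -0.045 -0.0356 0 0" --pt "1 -0.045 -0.0356 0 0" --pt "1 -0.045 -0.0356 0 0" --pt "1 -0.045 -0.0356 0 0" --pt "1 -0.045 -0.0356 0 0" --pt "1 -0.045 -0.0356 0 0" --pt "1 -0.045 -0.0356 0 0" --pt "1 -0.045 -0.0356 0 0" --pt "1 -0.045 -0.0356 0 0" --grip_force 40

```text
t: 1.35
position: [0.52, 0.1366, 0.2311]
orientation: [[-0.95, 0.313, -0.0], [0.313, 0.95, 0.0], [0.0, 0.0, -1.0]]
contact_force: [1.1, 1.3, -0.0]
width: 1.002
grasp_force: 0.0
```

```bash
python3 - <<'E'
from h import *
go([.52,.137,.23])
E
```

```text
tool delta [0.0001 0.0004 0.0011] dist 0.001 tool y yaw 71.75 q7 57.2 t 1.35
```

>>> inch_along --pt "1 0 0 0 0" --quiet true

```text
ok
```

```bash
python3 - <<'E'
from h import *
p,d,m,P=cam("wrist");save("w1",p);np.savez("w1.npz",p=p,d=d,P=P)
C=cloud(d,m,P);h=cv2.cvtColor(p,cv2.COLOR_RGB2HSV);ok=d>0
mint=cv2.inRange(h,(65,60,40),(90,255,255))>0
org=cv2.inRange(h,(3,150,60),(18,255,255))>0
for nm,mm in (("mint",mint),("org",org)):
    n,l,st,c=cv2.connectedComponentsWithStats((mm&ok).astype(np.uint8))
    for i in range(1,n):
        if st[i,4]>60:
            q=C[l==i]; print(nm,st[i].tolist(),"med",np.median(q,0).round(4),"min",q.min(0).round(3),"max",q.max(0).round(3),np.percentile(q[:,2],[5,25,50,75,95]).round(4))
E
```

```text
mint [285, 114, 96, 93, 5614] med [0.5181 0.1432 0.0233] min [ 0.478  0.093 -0.003] max [0.572 0.19  0.047] [0.0218 0.0226 0.0233 0.0242 0.0451]
mint [0, 133, 165, 151, 20426] med [ 0.4861 -0.093   0.0551] min [ 0.397 -0.209 -0.002] max [ 0.57  -0.035  0.071] [0.004  0.0424 0.0551 0.0678 0.0697]
mint [412, 346, 17, 36, 177] med [0.756  0.1614 0.0625] min [0.513 0.157 0.032] max [0.759 0.166 0.312] [0.0349 0.0483 0.0625 0.0751 0.0837]
org [319, 106, 11, 9, 77] med [0.4754 0.1486 0.0041] min [0.472 0.143 0.002] max [0.48  0.154 0.006] [0.0031 0.0036 0.0041 0.0046 0.0055]
org [325, 151, 20, 42, 606] med [0.5214 0.1413 0.0807] min [0.511 0.133 0.016] max [0.546 0.148 0.083] [0.0401 0.0792 0.0807 0.0813 0.082 ]
org [49, 203, 31, 23, 425] med [ 0.4863 -0.1418  0.026 ] min [ 0.479 -0.155  0.003] max [ 0.495 -0.137  0.03 ] [0.0071 0.0166 0.026  0.028  0.0291]
org [625, 268, 15, 23, 228] med [0.6935 0.3625 0.0919] min [0.69  0.359 0.084] max [0.703 0.373 0.1  ] [0.0854 0.0883 0.0919 0.0959 0.099 ]
org [272, 351, 72, 26, 564] med [0.7478 0.0392 0.0166] min [ 0.508 -0.013  0.007] max [0.793 0.138 0.304] [0.0129 0.0157 0.0166 0.0172 0.0181]
```

View pics/w1.png

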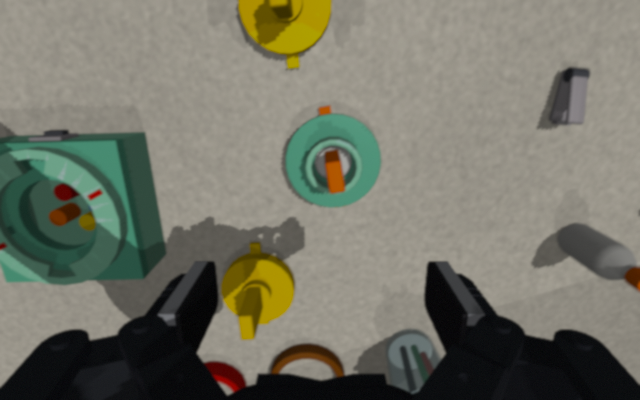

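The wrist view shows the handle top around (335,178), the near lug at (324,110), and the box at left with its notch at (70,275). Next I'll fit the handle top and the box from the depth.

```bash
cat >> h.py <<'E'
def hsvmask(p,lo,hi): return cv2.inRange(cv2.cvtColor(p,cv2.COLOR_RGB2HSV),lo,hi)>0
def rect(q):
    r=cv2.minAreaRect((q[:,:2]*1000).astype(np.float32)); b=cv2.boxPoints(r)
    e=[b[1]-b[0],b[2]-b[1]]; e=max(e,key=np.linalg.norm)
    a=np.degrees(np.arctan2(e[1],e[0]))
    return np.round(r[0],1),np.round(r[1],1),round((a+90)%180-90,2)
def circ(q):
    A=np.c_[2*q[:,:2],np.ones(len(q))];x=np.linalg.lstsq(A,(q[:,:2]**2).sum(1),rcond=None)[0]
    return x[:2].round(4),np.sqrt(x[2]+x[0]**2+x[1]**2).round(4)
E
python3 - <<'E'
from h import *
from scipy.optimize import minimize
ms={k:ctrl.camera_model(n) for k,n in (("s","scene"),("t","top"),("w","wrist"))}
z=np.load("v0.npz");w=np.load("w1.npz")
for k,p,d,P in (("t",z["tp"],z["td"],z["tP"]),("w",w["p"],w["d"],w["P"])):
    C=cloud(d,ms[k],P); near=lambda c,r:np.hypot(C[...,0]-c[0],C[...,1]-c[1])<r
    org=hsvmask(p,(3,150,50),(18,255,255)); mint=hsvmask(p,(65,50,30),(92,255,255))
    q=C[org&near((.525,.14),.03)&(C[...,2]>.077)]
    print(k,"handle",len(q),rect(q),np.median(q[:,2]))
    q=C[org&near((.525,.14),.08)&(C[...,2]<.012)&(C[...,2]>-.003)]
    for s in (1,-1):
        g=q[(q[:,0]-.525)*s>0]
        if len(g): print(" lug",s,len(g),g.mean(0).round(4))
    m=mint&near((.525,.14),.07)&(abs(C[...,2]-.024)<.004)
    cs,_=cv2.findContours(m.astype(np.uint8),cv2.RETR_EXTERNAL,cv2.CHAIN_APPROX_NONE)
    c=max(cs,key=len)[:,0]; print(" outer disc",circ(C[c[:,1],c[:,0]]))
    m=near((.48,-.125),.12)&(abs(C[...,2]-.07)<.005)&(d>0)
    cs,_=cv2.findContours(m.astype(np.uint8),cv2.RETR_EXTERNAL,cv2.CHAIN_APPROX_NONE)
    c=max(cs,key=len)[:,0]; q=C[c[:,1],c[:,0]]; print(" turret",circ(q),np.median(C[m][:,2]), (c.min(0),c.max(0)))
    red=hsvmask(p,(172,120,60),(180,255,255))|hsvmask(p,(0,150,60),(3,255,255))
    m=red&near((.48,-.125),.08)&(C[...,2]>.062)
    n,l,st,cc=cv2.connectedComponentsWithStats(m.astype(np.uint8))
    for i in range(1,n):
        if st[i,4]>2: print(" red",st[i,4],C[l==i].mean(0).round(4))
E
```

```text
t handle 50 (array([523.4, 139.5]), array([27.9, 13.7]), np.float32(1.13)) 0.08085228860114357
 lug -1 7 [0.476  0.1483 0.0038]
 outer disc (array([0.5239, 0.1395]), np.float64(0.0459))
 turret (array([ 0.4806, -0.1231]), np.float64(0.0651)) 0.06985380667344487 (array([350, 218], dtype=int32), array([398, 266], dtype=int32))
w handle 480 (array([523.6, 133.3]), array([27.2, 26.9]), np.float32(80.45)) 0.08096964079509528
 lug -1 77 [0.4755 0.1487 0.0041]
 outer disc (array([0.5248, 0.1402]), np.float64(0.0468))
 turret (array([ 0.4844, -0.1188]), np.float64(0.057)) 0.0690377995632051 (array([  0, 149], dtype=int32), array([121, 285], dtype=int32))
 red 46 [ 0.4739 -0.0667  0.07  ]
 red 18 [ 0.4906 -0.174   0.0702]
```

```bash
python3 - <<'E'
from h import *
m=ctrl.camera_model("wrist");w=np.load("w1.npz");p,d,P=w["p"],w["d"],w["P"]
C=cloud(d,m,P);org=hsvmask(p,(3,150,50),(18,255,255))
M=org&(np.hypot(C[...,0]-.5245,C[...,1]-.14)<.03)&(C[...,2]>.078)
M[:140]=0;M[200:]=0;M[:,:315]=0;M[:,355:]=0
M=cv2.morphologyEx(M.astype(np.uint8),cv2.MORPH_OPEN,np.ones((3,3)))>0
q=C[M];print(len(q),rect(q),q.mean(0).round(4))
x=q[:,:2]-q[:,:2].mean(0);v=np.linalg.svd(x,full_matrices=0)[2][0];print(np.degrees(np.arctan2(v[1],v[0])))
go([.5245,.1398,.16])
E
```

```text
463 (array([524.7, 140.3]), array([13.1, 26.9]), np.float32(-11.18)) [0.5242 0.1405 0.0809]
-9.772067086037922
tool delta [-0.0029  0.0054  0.0709] dist 0.071 tool y yaw 71.43 q7 56.9 t 1.525
```

>>> inch_along --pt "1 -0.003 0.0055 0.05 0" --pt "1 0 0 0.04 -7.6" --pt "1 0 0 0.035 0" --pt "1 0 0 0.03 0" --pt "1 0 0 0.023 0" --pt "1 0 0 0 0"

```text
t: 2.28
position: [0.5215, 0.1438, 0.0515]
orientation: [[-0.983, 0.182, -0.005], [0.182, 0.983, -0.001], [0.005, -0.002, -1.0]]
contact_force: [0.4, -0.4, 0.3]
width: 0.998
grasp_force: 0.0
```

```bash
python3 - <<'E'
from h import *
go([.5245,.140,.053])
E
```

```text
tool delta [-0.0036 -0.0032 -0.0016] dist 0.005 tool y yaw 79.49 q7 69.1 t 2.275
```

>>> inch_along --pt "1 0 0 0 0" --pt "1 0 0 0 0"

```text
t: 2.52
position: [0.5249, 0.1432, 0.0545]
orientation: [[-0.983, 0.184, 0.002], [0.184, 0.983, 0.001], [-0.002, 0.002, -1.0]]
contact_force: [-0.0, -0.1, 0.1]
width: 1.001
grasp_force: 0.0
```

```bash
python3 - <<'E'
from h import *
go([.5245,.140,.053])
E
```

```text
tool delta [-0.0002 -0.0032  0.0015] dist 0.004 tool y yaw 79.37 q7 69.2 t 2.525
```

>>> inch_along --pt "1 0 -0.003 0.001 0" --pt "1 0 0 0 0" --pt "0 0 0 0 0" --pt "0 0 0 0 0" --pt "0 0 0 0 0" --pt "0 0 0 0 0" --pt "0 0 0 0 0" --grip_force 60

```text
t: 3.4
position: [0.5239, 0.1398, 0.0525]
orientation: [[-0.983, 0.185, 0.001], [0.185, 0.983, 0.0], [-0.001, 0.001, -1.0]]
contact_force: [0.1, -0.4, 0.4]
width: 0.152
grasp_force: 58.9
```

```bash
python3 - <<'E'
from h import *
go([.5245,.140,.053])
E
```

```text
tool delta [-0.0006  0.0003 -0.0005] dist 0.001 tool y yaw 79.35 q7 69.5 t 3.4
```

>>> inch_along --pt "0 0 0 -0.02 0" --pt "0 0 0 -0.04 0" --pt "0 0 0 -0.04 0" --pt "0 0 -0.02 -0.03 0" --pt "0 0 -0.035 0 0" --pt "0 0 -0.035 0 0" --pt "0 0 -0.0225 0 0" --pt "0 0 0 0 0" --pt "0 0 0 0 0" --pt "0 0 0 0 0"

```text
t: 4.65
position: [0.5027, 0.0304, 0.1821]
orientation: [[-0.983, 0.183, -0.0], [0.183, 0.983, 0.0], [0.0, 0.0, -1.0]]
contact_force: [0.2, 1.1, -2.9]
width: 0.155
grasp_force: 58.7
```

```bash
python3 - <<'E'
from h import *
p,d,m,P=cam("wrist");save("w2",p);np.savez("w2.npz",p=p,d=d,P=P)
print(P[:3,3]);go([.48,-.123,.2])
E
```

```text
[0.42723337 0.04215405 0.3238369 ]
tool delta [-0.0057 -0.1548 -0.0179] dist 0.156 tool y yaw 79.45 q7 76.5 t 4.7
```

View pics/w2.png

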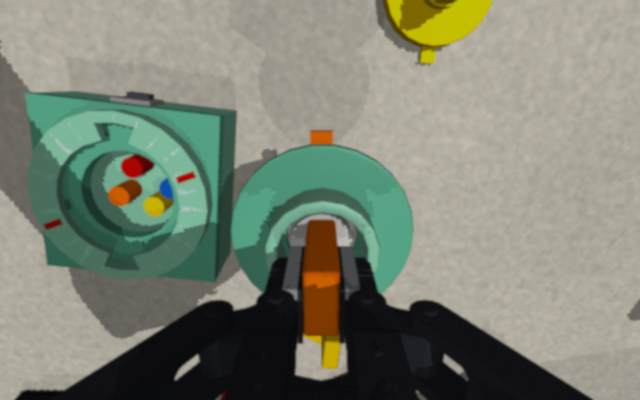

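The pair is held; the near lug is at (321,138). The box is in full view, with notches at (118,131) and (124,261), red marks at (186,178) and (52,224), and the latch at (137,98).

```bash
python3 - <<'E'
from h import *
from scipy.optimize import least_squares
m=ctrl.camera_model("wrist");w=np.load("w2.npz");p,d,P=w["p"],w["d"],w["P"]
C=cloud(d,m,P);u=np.arange(640)[None,:]*np.ones((400,1))
top=(abs(C[...,2]-.07)<.004)&(u<225)&(d>0); top[:90]=0;top[280:]=0
top=cv2.morphologyEx(top.astype(np.uint8),cv2.MORPH_OPEN,np.ones((3,3)))
print("top z",np.median(C[top>0][:,2]))
cs,_=cv2.findContours(top,cv2.RETR_EXTERNAL,cv2.CHAIN_APPROX_NONE)
c=max(cs,key=len)[:,0];q=C[c[:,1],c[:,0]]
x0,r=circ(q);f=least_squares(lambda x:np.hypot(q[:,0]-x[0],q[:,1]-x[1])-x[2],[*x0,r],loss="soft_l1",f_scale=.001).x
print("outer circle",x0,r,f.round(4))
# polar histogram of mouth inner edge around centre
red=hsvmask(p,(170,120,60),(180,255,255))|hsvmask(p,(0,150,60),(4,255,255))
mm=red&(top>0)|(red&(C[...,2]>.064)&(C[...,2]<.075)&(u<225))
n,l,st,cc=cv2.connectedComponentsWithStats(mm.astype(np.uint8));R=[]
for i in range(1,n):
    if st[i,4]>5: R.append(C[l==i].mean(0)); print("red",st[i,4],R[-1].round(4),cc[i].round())
if len(R)==2:
    v=R[0]-R[1];print("mid",((R[0]+R[1])/2).round(4),"ang",np.degrees(np.arctan2(v[1],v[0])),np.hypot(*v[:2]))
# edge of top region: inner boundary, angle where radius >50 -> notches
T=C[top>0];rr=np.hypot(*(T[:,:2]-f[:2]).T);a=np.degrees(np.arctan2(T[:,1]-f[1],T[:,0]-f[0]))
ins=[(k,rr[(abs((a-k+180)%360-180)<2)].min().round(4)) for k in range(-180,180,4)]
nk=[k for k,v in ins if v>.050];print("notch ang",nk)
g=[v for k,v in ins];print("inner r median",np.median(g))
cs2,_=cv2.findContours(top,cv2.RETR_CCOMP,cv2.CHAIN_APPROX_NONE)
for c in cs2:
    c=c[:,0];q=C[c[:,1],c[:,0]];rr=np.hypot(*(q[:,:2]-f[:2]).T);k=(rr<.049)&(rr>.04)&(abs(q[:,2]-.07)<.004)
    if k.sum()>40:print("inner circle",circ(q[k]),k.sum())
# held lug
org=hsvmask(p,(3,150,50),(18,255,255));org[146:]=0;org[:,:300]=0;org[:,345:]=0
q=C[org&(d>0)];s=ctrl.sense();Rt=s["orientation"];b=(q-s["position"])@Rt
print("lug tool",np.median(b,0).round(4),b.min(0).round(4),b.max(0).round(4),len(b),"world",np.median(q,0).round(4))
E
```

```text
top z 0.0690637632936904
outer circle [ 0.4825 -0.1232] 0.0659 [ 0.4825 -0.1231  0.0659]
red 87 [ 0.4742 -0.0676  0.0699] [185. 177.]
red 77 [ 0.4911 -0.1783  0.0699] [ 52. 224.]
mid [ 0.4827 -0.1229  0.0699] ang 98.71117135207216 0.11201655081485734
notch ang [-24, -20, -16, -12, -8, 156, 160, 164, 168, 172]
inner r median 0.0449
inner circle (array([ 0.4825, -0.1231]), np.float64(0.0454)) 309
lug tool [ 0.0487 -0.002   0.0484] [ 0.0453 -0.0074  0.0465] [0.0519 0.0033 0.0502] 273 world [0.4545 0.0371 0.1337]
```

```bash
python3 - <<'E'
from h import *
m=ctrl.camera_model("wrist");w=np.load("w2.npz");p,d,P=w["p"],w["d"],w["P"]
C=cloud(d,m,P);s=ctrl.sense();B=(C-s["position"])@s["orientation"]
org=hsvmask(p,(3,150,40),(18,255,255));org[:,:295]=0;org[:,350:]=0
for lo,hi in ((128,146),(225,245),(245,265),(275,300),(300,325)):
    k=org.copy();k[:lo]=0;k[hi:]=0;b=B[k&(d>0)]
    print(lo,len(b),np.percentile(b,[3,50,97],axis=0).round(4).tolist())
# outer disc top circle (tool frame)
mint=hsvmask(p,(65,40,30),(92,255,255))&(abs(B[...,2]-.0285)<.004);mint[:,:235]&=False
b=B[mint];print("disc z",np.median(b[:,2]));
mk=cv2.morphologyEx(mint.astype(np.uint8),cv2.MORPH_OPEN,np.ones((3,3)))
cs,_=cv2.findContours(mk,cv2.RETR_EXTERNAL,cv2.CHAIN_APPROX_NONE);c=max(cs,key=len)[:,0];c=c[c[:,1]<230];q=B[c[:,1],c[:,0]]
q=q[np.hypot(q[:,0],q[:,1])>.042];print("disc",circ(q),len(q))
# notch angle fine
T=C[(abs(C[...,2]-.07)<.004)&(d>0)];T=T[np.hypot(T[:,0]-.4825,T[:,1]+.123)<.07];v=T[:,:2]-[.4825,-.123];r=np.hypot(*v.T);a=np.degrees(np.arctan2(v[:,1],v[:,0]))
for c0 in(-17,163):
    e=[k for k in range(c0-18,c0+19) if ((abs(a-k)<1)&(r>.046)&(r<.054)).sum()<=2];print(c0,e[0],e[-1],np.mean(e))
E
```

```text
128 273 [[0.0454, -0.0073, 0.0474], [0.0487, -0.002, 0.0484], [0.0518, 0.0033, 0.0496]]
225 564 [[0.0112, -0.0082, -0.0052], [0.0118, -0.0021, 0.0043], [0.0123, 0.0038, 0.0156]]
245 718 [[0.0101, -0.0088, -0.0222], [0.0117, -0.0021, -0.0144], [0.0123, 0.0048, -0.0058]]
275 953 [[0.001, -0.0086, -0.0303], [0.0061, -0.0021, -0.0285], [0.0105, 0.0043, -0.0272]]
300 929 [[-0.0098, -0.0087, -0.0321], [-0.0045, -0.0021, -0.0285], [0.0006, 0.0043, -0.0274]]
disc z 0.02946071219434503
disc (array([ 0.0013, -0.0014]), np.float64(0.0465)) 258
-17 -28 -7 -17.5
163 152 181 163.30434782608697
```

>>> inch_along --pt "0 -0.001 -0.025 0 0" --pt "0 -0.0021 -0.045 0 0" --pt "0 -0.002 -0.045 0 0" --pt "0 -0.001 -0.0374 0.01 0" --pt "0 0 0 0.02 6.75" --pt "0 0 0 0.015 0" --pt "0 0 0 0 0" --pt "0 0 0 0 0" --pt "0 0 0 0 0"

```text
t: 5.82
position: [0.4812, -0.1216, 0.138]
orientation: [[-0.955, 0.298, 0.002], [0.298, 0.955, 0.0], [-0.001, 0.001, -1.0]]
contact_force: [0.4, -0.6, -2.8]
width: 0.156
grasp_force: 58.9
```

```bash
python3 - <<'E'
from h import *
p,d,m,P=cam("wrist");save("w3",p);np.savez("w3.npz",p=p,d=d,P=P)
s=ctrl.sense();print("goal xy",(np.array([.5027,.0304])+[-.0219,-.1510]).round(4),s["position"]);go([.4808,-.1206,.1085])
C=cloud(d,m,P);B=(C-s["position"])@s["orientation"]
E
```

```text
goal xy [ 0.4808 -0.1206] [ 0.48112646 -0.12168048  0.13792534]
tool delta [0.0007 0.0009 0.0294] dist 0.029 tool y yaw 72.65 q7 90.8 t 5.875
```

View pics/w3.png

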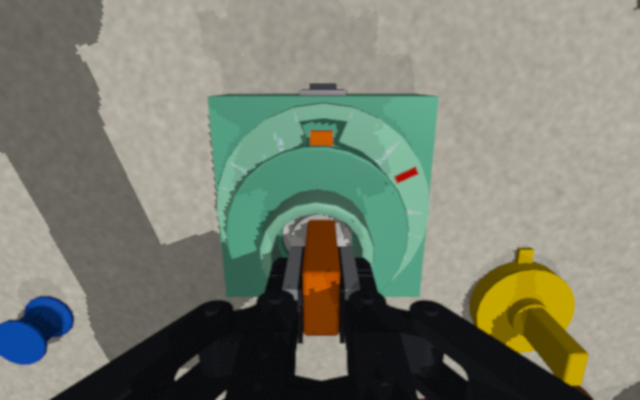

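The near lug at (321,138) sits in the notch, columns 302–346, so it is about 1 mm off and the yaw is aligned. I'll correct that and lower.

>>> inch_along --pt "0 0.0007 0.0012 0.006 0" --pt "0 0 0 0.005 0" --pt "0 0 0 0.005 0" --pt "0 0 0 0.004 0" --pt "0 0 0 0.004 0" --pt "0 0 0 0.003 0" --pt "0 0 0 0 0" --pt "0 0 0 0 0"

```text
t: 6.88
position: [0.4803, -0.1206, 0.1104]
orientation: [[-0.954, 0.299, 0.0], [0.299, 0.954, 0.0], [-0.0, 0.0, -1.0]]
contact_force: [-0.3, 0.7, -3.3]
width: 0.149
grasp_force: 58.9
```

>>> inch_along --pt "0 0 0 0.001 0" --pt "0 0 0 0.001 0" --pt "0 0 0 0 0" --pt "0 0 0 0 0"

```text
t: 7.38
position: [0.4803, -0.1205, 0.1085]
orientation: [[-0.954, 0.299, 0.0], [0.299, 0.954, 0.0], [-0.0, 0.0, -1.0]]
contact_force: [0.9, 1.1, 1.3]
width: 0.152
grasp_force: 59.2
```

>>> inch_along --pt "0 0 0 0 3" --pt "0 0 0 0 5" --pt "0 0 0 0 6" --pt "0 0 0 0 6" --pt "0 0 0 0 6" --pt "0 0 0 0 6" --pt "0 0 0 0 6" --pt "0 0 0 0 6" --pt "0 0 0 0 6" --pt "0 0 0 0 3"

```text
t: 8.62
position: [0.4805, -0.1209, 0.1085]
orientation: [[-0.334, 0.943, 0.001], [0.943, 0.334, -0.0], [-0.001, 0.0, -1.0]]
contact_force: [-1.3, -1.4, -0.1]
width: 0.154
grasp_force: 59.2
```

```bash
python3 -c "
from h import *
go([.4808,-.1206,.1085]);print(ctrl.sense()['moment'])"
```

```text
tool delta [0.0001 0.0004 0.    ] dist 0.0 tool y yaw 19.48 q7 44.4 t 8.625
[-0.12617825  0.1502368   0.01108534]
```

>>> inch_along --pt "0 0 0 0 3" --pt "0 0 0 0 3" --pt "0 0 0 0 3" --pt "0 0 0 0 2" --pt "0 0 0 0 0" --pt "0 0 0 0 0"

```text
t: 9.38
position: [0.4818, -0.1208, 0.1087]
orientation: [[-0.151, 0.989, 0.003], [0.989, 0.151, -0.001], [-0.002, 0.003, -1.0]]
contact_force: [4.8, -1.7, -3.1]
width: 0.147
grasp_force: 59.0
```

```bash
python3 -c "
from h import *
go([.4808,-.1206,.1085]);print(ctrl.sense()['moment'])"
```

```text
tool delta [ 0.0003 -0.001   0.0002] dist 0.001 tool y yaw 8.69 q7 34.9 t 9.375
[-0.18332378 -1.27852931  0.60675082]
```

>>> inch_along --pt "0 0 0 0 2" --pt "0 0 0 0 2" --pt "0 0 0 0 0" --pt "0 0 0 0 0"

```text
t: 9.88
position: [0.4816, -0.1206, 0.1089]
orientation: [[-0.082, 0.997, 0.003], [0.997, 0.082, -0.0], [-0.001, 0.003, -1.0]]
contact_force: [4.6, -1.1, 1.1]
width: 0.155
grasp_force: 88.5
```

```bash
python3 -c "
from h import *
go([.4808,-.1206,.1085]);print(ctrl.sense()['moment'])"
```

```text
tool delta [ 0.0001 -0.0008  0.0004] dist 0.001 tool y yaw 4.71 q7 31.5 t 9.875
[ 0.04428596 -1.21307978  1.29707094]
```

>>> inch_along --pt "0 0 0 0 -3" --pt "0 0 0 0 0" --pt "1 0 0 0 0" --pt "1 0 0 0 0" --pt "1 0 0 0 0" --pt "1 0 0 0 0" --pt "1 0 0 -0.02 0" --pt "1 0 0 -0.03 0" --pt "1 0 0 -0.03 0" --pt "1 0 0 -0.02 0"

```text
t: 11.12
position: [0.4804, -0.1207, 0.2096]
orientation: [[-0.131, 0.991, 0.001], [0.991, 0.131, 0.0], [0.0, 0.001, -1.0]]
contact_force: [0.6, -0.2, -0.1]
width: 1.0
grasp_force: 0.0
```

>>> inch_along --pt "1 0 0 -0.02 0" --pt "1 0 0 0 0" --pt "1 0 0 0 0"

```text
t: 11.5
position: [0.4795, -0.1204, 0.2275]
orientation: [[-0.132, 0.991, -0.001], [0.991, 0.132, 0.0], [0.001, -0.001, -1.0]]
contact_force: [-0.4, -0.4, -0.5]
width: 1.0
grasp_force: 0.0
```

```bash
python3 - <<'E'
from h import *
p,d,m,P=cam("wrist");save("w4",p);np.savez("w4.npz",p=p,d=d,P=P,s=ctrl.sense()["position"])
go([.4808,-.1206,.1085])
E
```

```text
tool delta [-0.0005  0.0016  0.1188] dist 0.119 tool y yaw 7.58 q7 25.2 t 11.55
```

View pics/w4.png

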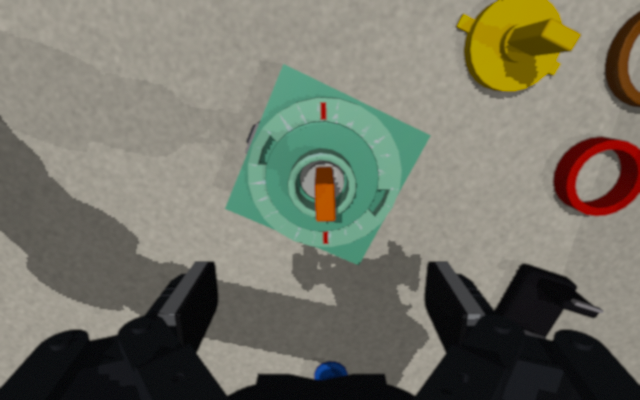

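The notches are empty and the handle lines up with the red marks at (323,110) and (325,238), so the inner lid is locked. Next I'll measure the collar.

```bash
python3 - <<'E'
from h import *
m=ctrl.camera_model("wrist");w=np.load("w4.npz");p,d,P=w["p"],w["d"],w["P"]
C=cloud(d,m,P);s=ctrl.sense()
near=np.hypot(C[...,0]-.482,C[...,1]+.122)<.06
org=hsvmask(p,(3,150,40),(18,255,255))&near
q=C[org&(C[...,2]>.133)];print("handle",rect(q),np.median(q[:,2]),len(q))
ring=near&(abs(C[...,2]-.102)<.004)&~org&(d>0)
q=C[ring];r=np.hypot(*(q[:,:2]-np.median(q[:,:2],0)).T);print("ring z",np.median(q[:,2]),len(q))
cs,_=cv2.findContours(cv2.morphologyEx(ring.astype(np.uint8),cv2.MORPH_OPEN,np.ones((2,2))),cv2.RETR_EXTERNAL,cv2.CHAIN_APPROX_NONE)
c=max(cs,key=len)[:,0];e=C[c[:,1],c[:,0]];e0,r0=circ(e);k=np.hypot(*(e[:,:2]-e0).T)>.023;print("collar",circ(e[k]),k.sum())
dk=near&(abs(C[...,2]-.080)<.004)&(d>0)
cs,_=cv2.findContours(dk.astype(np.uint8),cv2.RETR_EXTERNAL,cv2.CHAIN_APPROX_NONE);c=max(cs,key=len)[:,0];e=C[c[:,1],c[:,0]];print("disc",circ(e),np.median(C[dk][:,2]))
top=(abs(C[...,2]-.069)<.003)&(np.hypot(C[...,0]-.482,C[...,1]+.122)<.08)&(d>0)
cs,_=cv2.findContours(top.astype(np.uint8),cv2.RETR_EXTERNAL,cv2.CHAIN_APPROX_NONE);c=max(cs,key=len)[:,0];e=C[c[:,1],c[:,0]];print("turret",circ(e),np.median(C[top][:,2]))
P2,d2,m2,Pt=cam("top")
C=cloud(d2,m2,Pt);near=np.hypot(C[...,0]-.482,C[...,1]+.122)<.04
q=C[near&(abs(C[...,2]-.102)<.006)];print("top: ring z",np.median(q[:,2]) if len(q) else None,len(q), q.mean(0))
E
```

```text
handle (array([ 482.6, -123.2]), array([13.2, 27.6]), np.float32(-81.97)) 0.1369859573624711 754
ring z 0.10081399960650922 1286
collar (array([ 0.4832, -0.1191]), np.float64(0.0284)) 208
disc (array([ 0.4801, -0.1224]), np.float64(0.0471)) 0.07912705577015175
turret (array([ 0.4825, -0.1229]), np.float64(0.0658)) 0.0691205846334198
top: ring z 0.10162080610485613 62 [ 0.47864049 -0.10644376  0.10161718]
```

```bash
python3 - <<'E'
from h import *
from scipy.optimize import least_squares
m=ctrl.camera_model("wrist")
def fit(q,r,x0,sc=.0007): return least_squares(lambda x:np.hypot(q[:,0]-x[0],q[:,1]-x[1])-r,x0,loss="cauchy",f_scale=sc).x.round(4)
def edge(M,C):
    cs,_=cv2.findContours(M.astype(np.uint8),cv2.RETR_EXTERNAL,cv2.CHAIN_APPROX_NONE);c=np.vstack([c[:,0] for c in cs if len(c)>20]);return C[c[:,1],c[:,0]]
for f in ("w2","w3","w4"):
    w=np.load(f+".npz");d,P,p=w["d"],w["P"],w["p"];C=cloud(d,m,P)
    R=np.hypot(C[...,0]-.482,C[...,1]+.122)
    e=edge((abs(C[...,2]-.069)<.004)&(R<.08)&(d>0),C);rr=np.hypot(e[:,0]-.4825,e[:,1]+.123)
    print(f,"turret66",fit(e[rr>.06],.0658,[.482,-.122]),(rr>.06).sum())
    if f=="w4":
        org=hsvmask(p,(3,150,40),(18,255,255))
        e=edge((abs(C[...,2]-.101)<.003)&(R<.04)&~org&(d>0),C)
        for r in(.0265,.027):print("collar",fit(e[np.hypot(e[:,0]-.482,e[:,1]+.122)>.0235],r,[.482,-.122]))
        e=edge((abs(C[...,2]-.079)<.003)&(R<.06)&(d>0),C);print("disc",fit(e,.0475,[.482,-.122]))
go([.4825,-.123,.2])
E
```

```text
w2 turret66 [ 0.4825 -0.1231] 506
w3 turret66 [ 0.4825 -0.1232] 481
w4 turret66 [ 0.4825 -0.1229] 427
collar [ 0.4803 -0.1225]
collar [ 0.4803 -0.123 ]
disc [ 0.4802 -0.1225]
tool delta [-0.003   0.0028  0.0272] dist 0.028 tool y yaw 7.58 q7 25.2 t 11.6
```

>>> inch_along --pt "1 0 0 0 0" --pt "1 0 0 0 0" --pt "1 0 0 0 0" --lines "1,2"

```text
t: 11.98
position: [0.4801, -0.1206, 0.2281]
```

```bash
python3 - <<'E'
from h import *
from scipy.optimize import least_squares
def fit(q,r,x0,sc=.0007): return least_squares(lambda x:np.hypot(q[:,0]-x[0],q[:,1]-x[1])-r,x0,loss="cauchy",f_scale=sc).x.round(4)
def edge(M,C):
    cs,_=cv2.findContours(M.astype(np.uint8),cv2.RETR_EXTERNAL,cv2.CHAIN_APPROX_NONE);c=np.vstack([c[:,0] for c in cs if len(c)>20]);return C[c[:,1],c[:,0]]
p,d,m,P=cam("wrist");s=ctrl.sense();C=cloud(d,m,P);np.savez("w5.npz",p=p,d=d,P=P)
R=np.hypot(C[...,0]-.482,C[...,1]+.122);print(s["position"],s["orientation"].round(4).tolist())
org=hsvmask(p,(3,150,40),(18,255,255))&(R<.04)&(C[...,2]>.133)
q=C[org];v,u=np.nonzero(org);print("handle",rect(q),q.mean(0).round(4),"uv",u.min(),u.max(),v.min(),v.max())
b=(q-s["position"])@s["orientation"];print("tool",np.percentile(b,[2,50,98],axis=0).round(4).tolist())
e=edge((abs(C[...,2]-.079)<.003)&(R<.06)&(d>0),C);print("disc",fit(e,.0475,[.482,-.122]))
e=edge((abs(C[...,2]-.069)<.004)&(R<.08)&(d>0),C);print("turret",fit(e[np.hypot(e[:,0]-.4825,e[:,1]+.123)>.06],.0658,[.482,-.122]))
save("w5c",cv2.resize(p[80:260,220:430],(700,600),interpolation=cv2.INTER_CUBIC))
E
```

```text
[ 0.48015382 -0.12060071  0.22819669] [[-0.132, 0.9913, -0.0001], [0.9913, 0.132, 0.0], [0.0, -0.0001, -1.0]]
handle (array([ 482.6, -123.4]), array([13.2, 27.5]), np.float32(-81.99)) [ 0.4826 -0.1226  0.1369] uv 314 333 181 219
tool [[-0.0159, -0.0044, 0.0898], [-0.0022, 0.0024, 0.0913], [0.0103, 0.0087, 0.0935]]
disc [ 0.4801 -0.1225]
turret [ 0.4825 -0.123 ]
```

View pics/w5c.png

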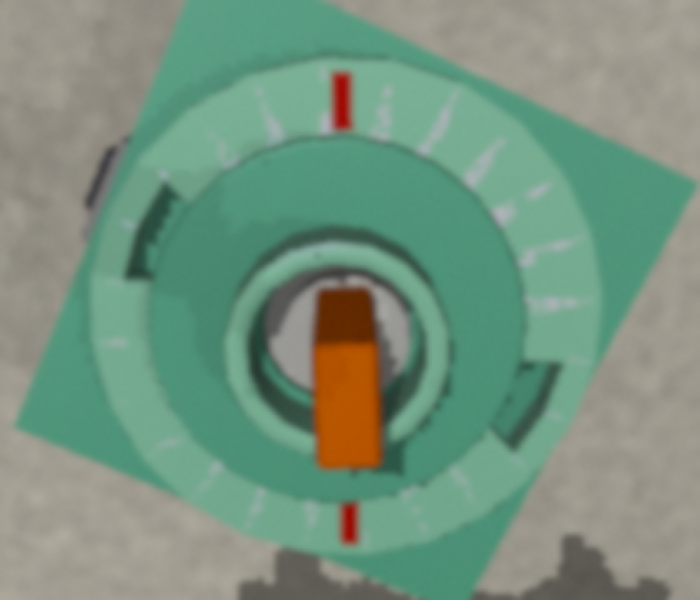

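```bash
python3 - <<'E'
from h import *
m=ctrl.camera_model("wrist");print(m["cx"],np.array(m["tool_from_camera"]).round(4).tolist())
for f in("w1","w2","w3","w4","w5"): print(f,np.load(f+".npz")["P"].round(4).tolist()[:2])
s=ctrl.sense();print(s["position"],s["orientation"].round(4).tolist(),s["t"])
E
```

```text
320.8462951888039 [[-0.0005, -0.9529, -0.3034, 0.0752], [1.0, -0.0003, -0.0007, 0.0005], [0.0006, -0.3034, 0.9529, -0.1417], [0.0, 0.0, 0.0, 1.0]]
w1 [[0.3232, 0.9016, 0.2874, 0.4486], [0.9463, -0.3072, -0.1007, 0.1553]]
w2 [[0.1834, 0.937, 0.2973, 0.4272], [0.983, -0.1748, -0.0555, 0.0422]]
w3 [[0.2985, 0.9091, 0.2904, 0.4077], [0.9544, -0.2845, -0.0906, -0.1009]]
w4 [[0.9913, 0.1258, 0.038, 0.4703], [0.1314, -0.9447, -0.3004, -0.0458]]
w5 [[0.9913, 0.1254, 0.0391, 0.4707], [0.1314, -0.9446, -0.3009, -0.046]]
[ 0.48015382 -0.12060071  0.22819669] [[-0.132, 0.9913, -0.0001], [0.9913, 0.132, 0.0], [0.0, -0.0001, -1.0]] 12.025
```

The camera world frame sits a constant ~(+2.0, −2.4) mm from the arm's, as the gripped handle shows. The fingers are therefore already centred on the handle, and the collar will be drawn in about 2 mm on closing. Descending now.

>>> inch_along --pt "1 0 0.0003 0.03 0" --pt "1 0 0 0.035 0" --pt "1 0 0 0.03 0" --pt "1 0 0 0.025 0" --pt "1 0 0 0.015 0" --pt "1 0 0 0.008 0" --pt "1 0 0 0.003 0" --pt "1 0 0 0 0" --pt "1 0 0 0 0" --pt "1 0 0 0 0" --grip_force 40

```text
t: 13.28
position: [0.4808, -0.1205, 0.0827]
orientation: [[-0.132, 0.991, 0.001], [0.991, 0.132, 0.0], [0.0, 0.001, -1.0]]
contact_force: [0.3, 0.3, 0.1]
width: 1.002
grasp_force: 0.0
```

>>> inch_along --pt "0.8 0 0 0 0" --pt "0.7 0 0 0 0" --pt "0.65 0 0 0 0" --pt "0.5 0 0 0 0" --pt "0.5 0 0 0 0" --pt "0.5 0 0 0 0" --pt "0.5 0 0 0 0" --grip_force 40

```text
t: 14.15
position: [0.4803, -0.1205, 0.0828]
orientation: [[-0.132, 0.991, -0.0], [0.991, 0.132, 0.001], [0.001, -0.0, -1.0]]
contact_force: [-0.8, 2.1, 5.5]
width: 0.623
grasp_force: 41.0
```

>>> inch_along --pt "0.5 0 0 -0.003 0" --pt "0.5 0 0 -0.005 0" --pt "0.5 0 0 -0.007 0" --pt "0.5 0 0 -0.01 0" --pt "0.5 0 0 0 0" --pt "0.5 0 0 0 0"

```text
t: 14.9
position: [0.4805, -0.1204, 0.1073]
orientation: [[-0.132, 0.991, 0.0], [0.991, 0.132, 0.0], [0.0, 0.0, -1.0]]
contact_force: [-1.3, 0.4, -1.0]
width: 0.618
grasp_force: 42.0
```

```bash
python3 -c "
from h import *
print(ctrl.sense()['moment'])"
```

```text
[-0.0434732   0.00161056  0.01349964]
```

>>> inch_along --pt "0.5 0 0 -0.008 0" --pt "0.5 0 0 -0.01 0" --pt "0.5 0 0 -0.012 0" --pt "0.5 0 0 -0.012 0" --pt "0.5 0 0 -0.012 0" --pt "0.5 0 0 -0.01 0" --pt "0.5 0 0 -0.006 0" --pt "0.5 0 0 0 0" --pt "0.5 0 0 0 0" --pt "0.5 0 0 0 0"

```text
t: 16.15
position: [0.4802, -0.1205, 0.1769]
orientation: [[-0.132, 0.991, -0.001], [0.991, 0.132, 0.0], [0.0, -0.001, -1.0]]
contact_force: [-0.3, 0.7, -0.9]
width: 0.62
grasp_force: 42.1
```

```bash
python3 - <<'E'
from h import *
s,d,m,P=cam("scene");p,dw,mw,Pw=cam("wrist")
a=cv2.resize(s[120:230,240:400],(640,440),interpolation=cv2.INTER_CUBIC);b=cv2.resize(p,(250,156))
save("fin",np.hstack([a,cv2.copyMakeBorder(cv2.resize(p,(160,100)),0,340,0,0,cv2.BORDER_CONSTANT)]))
C=cloud(dw,mw,Pw);R=np.hypot(C[...,0]-.4825,C[...,1]+.123)
mint=hsvmask(p,(65,40,30),(92,255,255))&(R<.055)&(C[...,2]>.14)
q=C[mint];q=q[abs(q[:,2]-np.median(q[:,2]))<.003]
c=np.linalg.lstsq(np.c_[q[:,:2]-q[:,:2].mean(0),np.ones(len(q))],q[:,2],rcond=None)[0];print("disc top z",c[2],"tilt deg",np.degrees(np.hypot(*c[:2])),len(q),ctrl.sense()["contact_force"])
E
```

```text
disc top z 0.17317553605531194 tilt deg 0.11038650059995507 14893 [ 1.35925746 -0.20108268 -0.61616761]
```

View pics/fin.png

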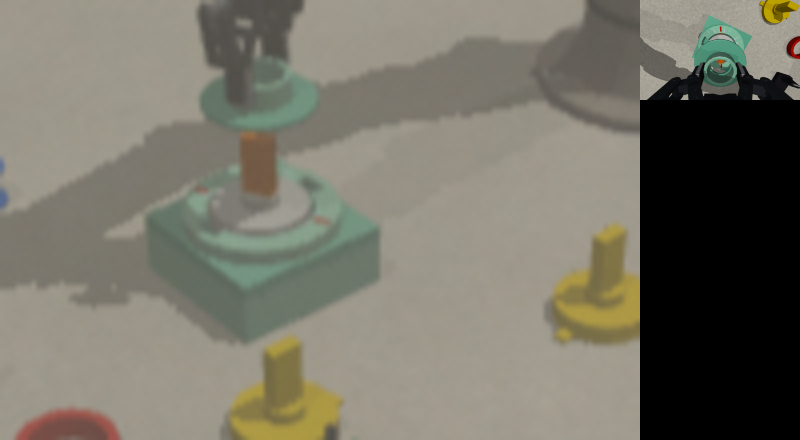

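The outer lid is held level (tilt 0.1°). Its underside is at about 0.167 m, clear of the handle top at 0.138 m. At (262,165) the handle and white inner lid stand seated in the turret.

```bash
python3 -c "
from plant import ctrl
print(ctrl.sign_off())"
```

```text
the job is handed in; nothing more can be done
None
```

The job is handed in: the inner lid was turned to its stop and is locked in the craft box, and the outer lid is held level in the gripper about 29 mm above the orange handle, at about 16 s of the 54 s allowed.

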